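Log a cleaned bronze on the conservation bench's tally counter

ROBOT

A 7-joint arm with a two-finger parallel gripper is mounted at the origin on the work surface. World frame = base frame: x ahead of the robot, y to its left, z up, the work surface at z = 0. Lengths are in mm, angles in rad, forces in N, time in s.
With the tool pointing down it reaches from about 425 to 1025 mm from the base axis. Payload 3.6 kg.
Tool frame: the origin (TCP) lies between the finger pads; the fingertips stand env.tip_extent ahead of it and the grasp point (between the pads) lies 3 mm ahead of it (env.tip_extent is the distance from the TCP to the fingertips, in mm); z points along the fingers, y is the line along which they close (so a half turn about z gives the same grasp; the last joint's range is limited). The gripper opens to 85 mm and grips with 20 to 120 N. Pads are 22 mm wide; open, the fingers measure 114 mm over their backs; the gripper's body (76 mm by 85 mm) begins 54 mm behind the grasp point. The pads swing forward as they close: fully open they stand 13 mm farther back than shut.
Start: joints at [-1.347, 0.591, 0.048, 1.609, -0.033, 0.943, -0.034], TCP at [226.541, 688.701, 253.302] pointing down, gripper open.
Joint ranges: [-2.69, 2.69], [-0.47, 2.24], [-1.27, 1.36], [0.19, 2.51], [-1.53, 4.68], [0.08, 2.07], [-3.09, 3.09]. Speed limits (rad/s): [2.57, 2.57, 3.14, 3.14, 3.14, 3.14, 3.14].

INTERFACE

Orientations are given as [roll, pitch, yaw] about the fixed x, y, z axes, in that order (R = Rz(yaw) Ry(pitch) Rx(roll)).
In Python, from workcell import env, viewer gives the robot as it stands.
- The arm moves only by the shell command python3 -m pendant 'ROWS'. ROWS is JSON, a list of rows, each an object with "gripper": the closure, from -1 (fully open) to 1 (shut); "dp": the shift along the tool's x, y, z in mm, a list of three; "rotation": the turn, a rotation vector about the tool's x, y, z in rad, a list of three. In form: [{"gripper": gripper, "dp": [x, y, z], "rotation": [wx, wy, wz]}, ...]. A call has 1 to 8 rows; each row is the pose to reach, as a shift and turn from the pose commanded when the call began, along the tool's axes at that moment; what a row does not reach only later rows make up. A row lasts 1/12 s, in which the tool goes at most 41.7 mm and 7.16 degrees, less where a joint would pass 70% of its speed; a pose out of reach is approached as far as the arm can. A call with a gripper value outside its range is refused whole. The fingers move at their own pace and stop on an object; the grip force is fixed at half the most. Time passes only in rows, so rows that repeat a pose let the fingers close. It gives the time, the measured TCP pose, the force, the opening and the grip force at its end, in the units of the state.
- env.state(): the state, without advancing time (a new reading comes with each control period).
- viewer.capture(name): name is "scene" or "top" or "wrist"; returns a dict with "color" (480x640x3 uint8, red, green, blue), "fx", "fy", "cx", "cy" (pixels), "T" (4x4, takes a point from camera to world coordinates); the wrist camera has in their place "hand_eye" (4x4, takes a point from camera to tool coordinates, whose origin is the TCP and whose axes are the flange's). Camera axes: x right, y up, looking along -z (the intrinsics and any distortion apply to the point x, -y, -z); pixel columns grow to the right and rows downward; lengths in mm; the calibration is good to about 2 mm. A picture is of the moment at which its call begins: read the wrist's pose just before it. There is no depth.
- env.sign_off(): hands the job in; it is judged then, once.
The state is a dict: "t": time; "q": joint angles; "joint_velocities": joint speeds; "effort": joint torques, N m; "tcp_pos": TCP position; "eef_rot": TCP orientation; "wrist_force": force on the tool from outside, world axes, zero at the start; "torque": the same for the moment, N m; "finger_gap": finger opening in mm; "grip_force": force on a finger pad.
Only numpy, scipy, OpenCV 4.12 (cv2) and the standard library are available. Lean on these libraries where they do the work, as an engineer would, in place of code of your own. Each camera call takes 0.05 s, during which the arm holds its last target. There are 200 camera calls.

TASK

The bronze figurine on the light blue foam pad has been cleaned, so log it on the tally counter with the blue lever: swing that lever all the way round to its stop, then let go so that it springs right back to rest. Leave the counter with the orange lever alone and do not disturb the figurine.

Things in the scene. Friction and masses are not known exactly. Their poses are not given: they have to be found in the camera images.
- blue_counter: Tally counter with the blue lever, fixed to the bench. Steel foot 150 x 140 x 6 mm; grey housing x -35 to 65, y -55 to 55 mm, top 50 mm above the bench, four blank white drums at its rear (+x). Origin: on the bench under the lever's vertical pivot, centre of the foot; z up, -x is the front. Lever: flat arm to an upright round post, 16 mm thick, 75 mm from the pivot.
- blue_lever (a joint): Angle q (rad) of the blue lever: 0 at rest, 1.15 at its stop, growing counter-clockwise seen from above, across the counter's front. The post stands at angle 2.567 + q from the counter's +x. Arm 12 mm wide, 57 to 63 mm above the bench (boss to 64); post top at 100 mm. A spring returns it to 0 in under 1 s; push at the post: 1.2 N at rest, 3.5 N at the stop.
- orange_lever (a joint): Angle (rad) of the orange lever on the other tally counter, same make and size, only the lever's colour differs: 0 at rest, 1.15 at its stop. To be left alone. The two may have changed sides; their pivots are at least 300 mm apart.
- figurine: Dark bronze figurine, 131 mm long (along its x), 44 mm wide, 24 mm thick, lying loose on a light blue foam pad 170 x 90 x 20 mm that lies between the two counters. Origin under its middle, on the pad's top. To be left alone.
There are look-alikes about, which are no part of the job. What is shaped like the blue_counter but green is not meant. Leave any green look-alike of the part that bears orange_lever alone.

How it is judged:
By the outcome, as a careful person would: the job done as asked, in the order asked, and still so for the second after the job is handed in, with the robot touching nothing.
It also fails if it takes over 35 s, if anything falls off the work surface, if the arm or the gripper's body presses on something with over 40 N, if the wrist force passes 120 N, or if a joint passes its speed limit or range.

## Working session

There is one attempt and no reset: what is moved stays moved. The work goes in short steps, Python scripts to look and compute and a shell command to move; the robot and the scene stay as the last step left them, time stands still between calls to the robot, and variables do not carry over. Pictures are saved under pics/ and viewed, at most 10 in all, crops included, and the job is handed in when it is done.

```bash
mkdir -p pics
python3 - <<'E'
from workcell import env, viewer
import cv2,pickle
s=env.state();print(s['t'],s['tcp_pos'],s['eef_rot'],s['finger_gap'],env.tip_extent)
d={}
for n in("top","scene"):
    c=viewer.capture(n);d[n]=c;cv2.imwrite(f'pics/{n}0.png',c['color'][:,:,::-1])
    print(n,{k:v for k,v in c.items() if k!='color'})
pickle.dump(d,open('d.pkl','wb'))
E
```

```text
0.0 [226.25673896 687.96891552 252.13549439] [-3.13936156e+00  8.68388155e-05  2.82385225e+00] 85.44375126378233 22.0
top {'fx': 594.510194719059, 'fy': 594.510194719059, 'cx': 308.78411384971986, 'cy': 241.92387935515592, 'T': array([[ 1.36223462e-01,  9.69848876e-01, -2.02079999e-01,
         3.29066901e+02],
       [-9.90663441e-01,  1.34468351e-01, -2.24545916e-02,
        -6.78377604e+00],
       [ 5.39580390e-03,  2.03252109e-01,  9.79111569e-01,
         9.24427229e+02],
       [ 0.00000000e+00,  0.00000000e+00,  0.00000000e+00,
         1.00000000e+00]])}
scene {'fx': 489.79181186305004, 'fy': 489.79181186305004, 'cx': 311.35411886659665, 'cy': 242.98722557961767, 'T': array([[-7.67473969e-01, -5.47940106e-01,  3.32784236e-01,
         7.84626373e+02],
       [ 6.40870191e-01, -6.42472792e-01,  4.20135824e-01,
         3.56867884e+02],
       [-1.64044506e-02,  5.35714804e-01,  8.44239624e-01,
         7.47981440e+02],
       [ 0.00000000e+00,  0.00000000e+00,  0.00000000e+00,
         1.00000000e+00]])}
```

View pics/top0.png

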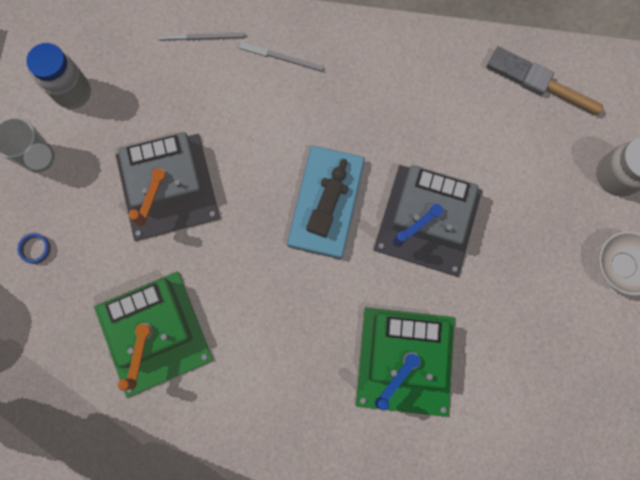

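View pics/scene0.png

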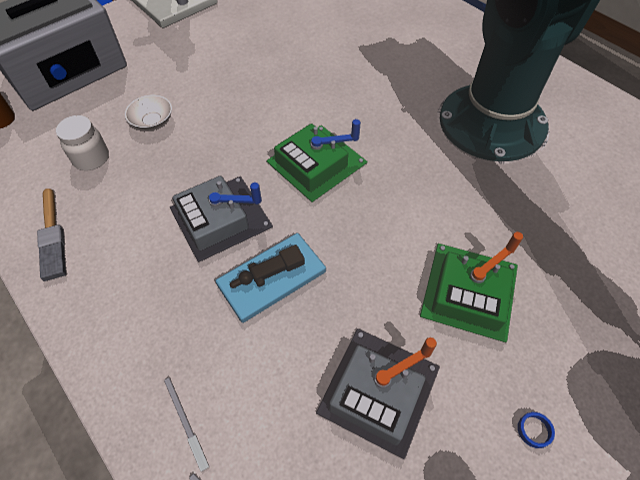

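Top picture: there are four counters. Grey/blue lever has its pivot at (437,211), green/blue at (413,362), grey/orange at (158,175) and green/orange at (143,330). The grey one with the blue lever, next to the pad, fits the description; the green ones are look-alikes. I'll confirm this in an enlarged crop.

Run:
```python
import cv2
t=cv2.imread('pics/top0.png')[155:285,365:495]
s=cv2.imread('pics/scene0.png')[160:270,160:290]
t=cv2.resize(t,(520,520),interpolation=cv2.INTER_CUBIC)
cv2.imwrite('pics/crop1.png',t)
```

```text
(no output)
```

View pics/crop1.png

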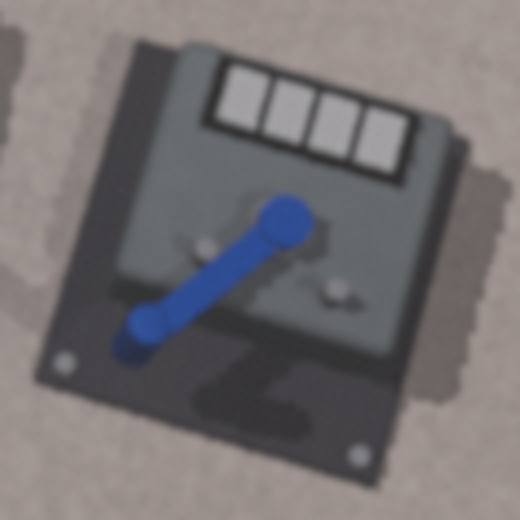

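The crop shows the grey housing with the blue lever. In crop pixels, the pivot boss is at (287,221) and the post top at (148,322). The foot corners are (38,381), (378,487), (470,140) and (140,42).

```bash
cat > h.py <<'E'
import numpy as np
def px(c,u,v,z):
    d=c['T'][:3,:3]@np.array([(u-c['cx'])/c['fx'],-(v-c['cy'])/c['fy'],-1]);o=c['T'][:3,3]
    return o+d*(z-o[2])/d[2]
E
python3 - <<'E'
import pickle,numpy as np
from h import px
from scipy.spatial.transform import Rotation as R
c=pickle.load(open('d.pkl','rb'))['top']
f=lambda u,v,z:px(c,365+(u+.5)/4-.5,155+(v+.5)/4-.5,z)
F=[f(u,v,6) for u,v in((38,381),(378,487),(470,140),(140,42))]
for p in F:print(p.round(1))
print([np.linalg.norm(F[i]-F[(i+1)%4]).round(1) for i in range(4)])
cen=np.mean(F,0);front=(F[0]+F[1])/2;rear=(F[2]+F[3])/2
yaw=np.arctan2(*(rear-front)[1::-1]);yaw2=np.arctan2(*(F[0]+F[3]-F[1]-F[2])[1::-1])-np.pi/2
piv=f(287,221,64);post=f(148,322,100)
print('cen',cen,'yaw',yaw,yaw2,'piv',piv,'post',post,np.linalg.norm((post-piv)[:2]),'ang',np.arctan2(*(post-piv)[1::-1])%(2*np.pi)-yaw)
s=[226.26,687.97,252.1];T=R.from_euler('xyz',[-3.13936,0,2.82385]).as_matrix();print(T.round(3))
# figurine/pad corners & orange post
for u,v,z in((318,148,20),(365,156,20),(340,257,20),(288,245,20),(135,216,100),(158,175,64),(125,384,100),(413,362,64),(383,405,100)):print(u,v,px(c,u,v,z).round(0))
E
```

```text
[520.1 -89.4   6. ]
[ 496.4 -225.7    6. ]
[ 642.1 -250.4    6. ]
[ 665.  -114.4    6. ]
[np.float64(138.4), np.float64(147.8), np.float64(137.9), np.float64(147.0)]
cen [ 580.90185798 -169.9652584     6.        ] yaw -0.16956478478771386 -0.16902001071847672 piv [ 581.41077224 -169.53397821   64.        ] post [ 527.11338594 -117.20352982  100.        ] 75.41009208442733 ang 2.5442039415568787
[[-0.95   0.312 -0.001]
 [ 0.312  0.95  -0.002]
 [ 0.    -0.002 -1.   ]]
318 148 [670.  20.  20.]
365 156 [667. -56.  20.]
340 257 [499. -37.  20.]
288 245 [506.  45.  20.]
135 216 [503. 263. 100.]
158 175 [578. 253.  64.]
125 384 [272. 231. 100.]
413 362 [ 354. -157.   64.]
383 405 [ 292. -117.  100.]
```

Measurements match the given sizes: foot about 147 x 138 mm, lever radius 75.4 mm, rest angle 2.54. I'll close the fingers, travel high to the +y side of the post and push with the back of a finger.

```bash
python3 -m pendant '[{"gripper":1,"dp":[-26,-32,0],"rotation":[0,0,-0.04]},{"gripper":1,"dp":[-52,-63,0],"rotation":[0,0,-0.08]},{"gripper":1,"dp":[-78,-94,0],"rotation":[0,0,-0.12]},{"gripper":1,"dp":[-104,-125,0],"rotation":[0,0,-0.148]},{"gripper":1,"dp":[-130,-156,0],"rotation":[0,0,-0.148]},{"gripper":1,"dp":[-156,-187,0],"rotation":[0,0,-0.148]},{"gripper":1,"dp":[-182,-218,0],"rotation":[0,0,-0.148]},{"gripper":1,"dp":[-208,-249,0],"rotation":[0,0,-0.148]}]'
cat >> h.py <<'E'
def go(x,y,z,yaw=None):
    from workcell import env
    from scipy.spatial.transform import Rotation as R
    s=env.state();r=R.from_euler('xyz',s['eef_rot'])
    print('tip',env.tip_extent,'t',s['t'],s['tcp_pos'].round(1) if hasattr(s['tcp_pos'],'round') else s['tcp_pos'],np.round(s['eef_rot'],4),'gap',s['finger_gap'],'F',np.round(s['wrist_force'],2))
    print('dp',r.inv().apply(np.array([x,y,z])-s['tcp_pos']).round(1))
E
python3 -c "
from h import go;go(532,-82,252)"
```

```text
t: 0.77
tcp_pos: [346.5, 385.0, 253.1]
eef_rot: [-3.141, -0.0, 2.972]
wrist_force: [1.2, -0.5, 0.5]
finger_gap: 0.3
grip_force: 0.0
tip 22.0 t 0.7667 [346.5 385.  253.1] [-3.1411e+00 -2.0000e-04  2.9721e+00] gap 0.263683533751273 F [ 1.17 -0.51  0.45]
dp [-261.6 -429.     1.3]
```

```bash
python3 -m pendant '[{"gripper":1,"dp":[-21,-34,0],"rotation":[0,0,0]},{"gripper":1,"dp":[-42,-68,0],"rotation":[0,0,0]},{"gripper":1,"dp":[-63,-102,0],"rotation":[0,0,0]},{"gripper":1,"dp":[-84,-136,0],"rotation":[0,0,0]},{"gripper":1,"dp":[-105,-170,0],"rotation":[0,0,0]},{"gripper":1,"dp":[-126,-204,0],"rotation":[0,0,0]},{"gripper":1,"dp":[-147,-238,0],"rotation":[0,0,0]},{"gripper":1,"dp":[-168,-272,0],"rotation":[0,0,0]}]'; 
python3 -m pendant '[{"gripper":1,"dp":[-21,-34,0],"rotation":[0,0,0]},{"gripper":1,"dp":[-42,-68,0],"rotation":[0,0,0]},{"gripper":1,"dp":[-63,-102,0],"rotation":[0,0,0]},{"gripper":1,"dp":[-84,-136,0],"rotation":[0,0,0]},{"gripper":1,"dp":[-94,-157,0],"rotation":[0,0,0]},{"gripper":1,"dp":[-94,-157,0],"rotation":[0,0,0]},{"gripper":1,"dp":[-94,-157,0],"rotation":[0,0,0]}]'; 
python3 -c "
from h import go;go(532,-82,100)"
```

```text
t: 1.43
tcp_pos: [466.0, 88.8, 253.3]
eef_rot: [-3.142, -0.0, 2.972]
wrist_force: [0.9, 0.4, 0.2]
finger_gap: -0.3
grip_force: 0.0
t: 2.02
tcp_pos: [531.9, -81.7, 253.0]
eef_rot: [-3.141, -0.001, 2.968]
wrist_force: [-0.1, -0.2, -0.3]
finger_gap: 0.2
grip_force: 0.0
tip 22.0 t 2.0167 [531.9 -81.7 253. ] [-3.1411e+00 -7.0000e-04  2.9679e+00] gap 0.18094398486065902 F [-0.05 -0.17 -0.25]
dp [ -0.3  -0.2 153. ]
```

```bash
python3 -m pendant '[{"gripper":1,"dp":[0,0,40],"rotation":[0,0,0]},{"gripper":1,"dp":[0,0,80],"rotation":[0,0,0]},{"gripper":1,"dp":[0,0,120],"rotation":[0,0,0]},{"gripper":1,"dp":[0,0,145],"rotation":[0,0,0]},{"gripper":1,"dp":[0,0,153],"rotation":[0,0,0]},{"gripper":1,"dp":[0,0,153],"rotation":[0,0,0]},{"gripper":1,"dp":[0,0,153],"rotation":[0,0,0]}]'
python3 - <<'E'
from h import go;go(532,-82,100)
from workcell import viewer
import cv2,numpy as np
a=viewer.capture('wrist')['color'];b=viewer.capture('scene')['color']
b=cv2.resize(b[130:290,140:340],(600,480),interpolation=cv2.INTER_CUBIC)
cv2.imwrite('pics/s1.png',b[:,:,::-1]);cv2.imwrite('pics/w1.png',a[:,:,::-1])
E
```

```text
t: 2.6
tcp_pos: [532.4, -78.9, 100.8]
eef_rot: [3.141, 0.0, 2.973]
wrist_force: [1.1, 0.3, 0.2]
finger_gap: 0.2
grip_force: 0.0
tip 22.0 t 2.6 [532.4 -78.9 100.8] [3.1410e+00 2.0000e-04 2.9733e+00] gap 0.19752971716425352 F [1.07 0.28 0.23]
dp [-0.1 -3.1  0.8]
```

View pics/s1.png

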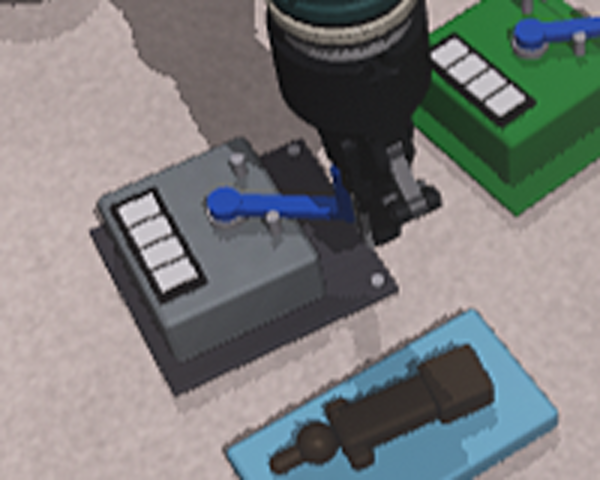

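View pics/w1.png

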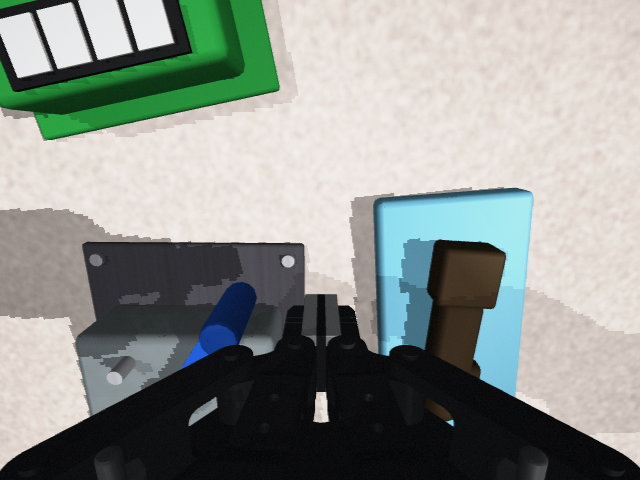

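The fingers stand beside the post on the +y side, clear of the pad. In the wrist view the post top is around (217,340) and the fingertips around (320,300). I'll sweep along the post's arc.

```bash
python3 -m pendant '[{"gripper":1,"dp":[0,-8,0],"rotation":[0,0,0]},{"gripper":1,"dp":[0,-15,0],"rotation":[0,0,0]},{"gripper":1,"dp":[5,-25,0],"rotation":[0,0,0]},{"gripper":1,"dp":[9,-35,0],"rotation":[0,0,0]},{"gripper":1,"dp":[11,-45,0],"rotation":[0,0,0]},{"gripper":1,"dp":[12,-56,0],"rotation":[0,0,0]},{"gripper":1,"dp":[11,-67,0],"rotation":[0,0,0]},{"gripper":1,"dp":[9,-77,0],"rotation":[0,0,0]}]'
python3 -m pendant '[{"gripper":1,"dp":[-3,-6,0],"rotation":[0,0,0]},{"gripper":1,"dp":[-6,-12,0],"rotation":[0,0,0]},{"gripper":1,"dp":[-6,-12,0],"rotation":[0,0,0]},{"gripper":1,"dp":[-6,-12,0],"rotation":[0,0,0]}]'
python3 - <<'E'
from h import go;go(532,-82,100)
from workcell import viewer
import cv2,numpy as np,pickle
a=viewer.capture('wrist')['color'];b=viewer.capture('top');pickle.dump(b,open('t2.pkl','wb'));b=b['color']
b=cv2.resize(b[155:285,365:495],(520,520),interpolation=cv2.INTER_CUBIC)
a=cv2.resize(a,(280,210));o=np.zeros((520,800,3),'uint8');o[:,:520]=b;o[:210,520:]=a
s=viewer.capture('scene')['color'][150:290,160:300];o[230:510,520:]=cv2.resize(s,(280,280))
cv2.imwrite('pics/c2.png',o[:,:,::-1])
E
```

```text
t: 3.37
tcp_pos: [508.5, -155.4, 100.0]
eef_rot: [3.141, -0.003, 2.971]
wrist_force: [-1.9, 2.9, 1.2]
finger_gap: -0.2
grip_force: 1.6
t: 3.7
tcp_pos: [514.5, -167.4, 100.2]
eef_rot: [3.142, 0.0, 2.971]
wrist_force: [-1.1, 3.1, 0.1]
finger_gap: 0.3
grip_force: 1.4
tip 22.0 t 3.7 [ 514.5 -167.4  100.2] [3.1415e+00 2.0000e-04 2.9714e+00] gap 0.3370698459335544 F [-1.14  3.13  0.11]
dp [-2.8 87.2  0.2]
```

View pics/c2.png

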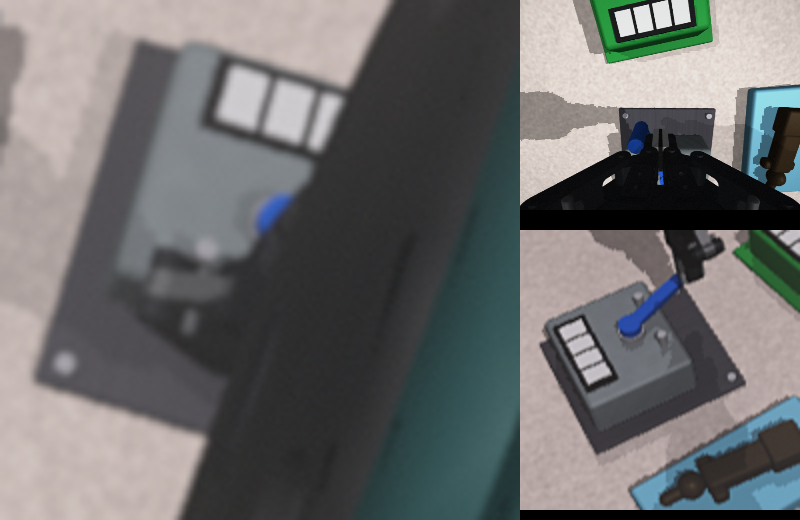

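The lever is about 0.95 rad round and in contact at about 3.3 N. I'll creep to the stop and watch for the force to rise.

```bash
python3 -m pendant '[{"gripper":1,"dp":[-2,-4,0],"rotation":[0,0,0]},{"gripper":1,"dp":[-4,-7,0],"rotation":[0,0,0]},{"gripper":1,"dp":[-4,-7,0],"rotation":[0,0,0]}]'
for i in 1 2; do sleep 0; done
python3 -m pendant '[{"gripper":1,"dp":[-1,-2,0],"rotation":[0,0,0]},{"gripper":1,"dp":[-1,-2,0],"rotation":[0,0,0]}]'
python3 -m pendant '[{"gripper":1,"dp":[-1,-2,0],"rotation":[0,0,0]},{"gripper":1,"dp":[-1,-2,0],"rotation":[0,0,0]}]'
```

```text
t: 4.1
tcp_pos: [517.2, -175.4, 100.3]
eef_rot: [-3.141, 0.001, 2.971]
wrist_force: [-1.1, 2.8, -0.5]
finger_gap: -0.3
grip_force: 1.5
t: 4.27
tcp_pos: [517.8, -177.2, 100.3]
eef_rot: [-3.141, 0.0, 2.972]
wrist_force: [0.2, 2.9, -1.1]
finger_gap: -0.0
grip_force: 1.6
t: 4.43
tcp_pos: [517.9, -178.0, 100.2]
eef_rot: [3.14, -0.001, 2.972]
wrist_force: [-2.2, 4.5, 1.4]
finger_gap: 0.2
grip_force: 2.3
```

```bash
python3 -m pendant '[{"gripper":1,"dp":[0,-1.5,0],"rotation":[0,0,0]},{"gripper":1,"dp":[0,-1.5,0],"rotation":[0,0,0]}]'
python3 -m pendant '[{"gripper":1,"dp":[0,-1.5,0],"rotation":[0,0,0]},{"gripper":1,"dp":[0,-1.5,0],"rotation":[0,0,0]}]'
```

```text
t: 4.6
tcp_pos: [518.0, -178.2, 100.2]
eef_rot: [3.139, -0.001, 2.973]
wrist_force: [-0.2, 8.0, 0.8]
finger_gap: -0.0
grip_force: 3.5
t: 4.77
tcp_pos: [518.0, -178.5, 100.2]
eef_rot: [3.138, -0.002, 2.974]
wrist_force: [-0.6, 9.2, 2.2]
finger_gap: -0.2
grip_force: 4.6
```

The force climbed from 3 to 9 N with the tool stalled at y = -178.5, where I expected about -177.5, so the lever is on its stop. I'll press slightly more, then lift straight off to let go.

```bash
python3 -m pendant '[{"gripper":1,"dp":[0,-2,0],"rotation":[0,0,0]},{"gripper":1,"dp":[0,-2,0],"rotation":[0,0,0]}]'
python3 -m pendant '[{"gripper":1,"dp":[0,2,-40],"rotation":[0,0,0]},{"gripper":1,"dp":[0,2,-80],"rotation":[0,0,0]},{"gripper":1,"dp":[0,2,-120],"rotation":[0,0,0]},{"gripper":1,"dp":[0,-38,-130],"rotation":[0,0,0]},{"gripper":1,"dp":[0,-78,-130],"rotation":[0,0,0]},{"gripper":1,"dp":[0,-118,-130],"rotation":[0,0,0]},{"gripper":1,"dp":[0,-158,-130],"rotation":[0,0,0]},{"gripper":1,"dp":[0,-198,-130],"rotation":[0,0,0]}]'
python3 -m pendant '[{"gripper":1,"dp":[0,-40,0],"rotation":[0,0,0]},{"gripper":1,"dp":[0,-80,0],"rotation":[0,0,0]},{"gripper":1,"dp":[0,-120,0],"rotation":[0,0,0]},{"gripper":1,"dp":[0,-120,0],"rotation":[0,0,0]},{"gripper":1,"dp":[0,-120,0],"rotation":[0,0,0]},{"gripper":1,"dp":[0,-120,0],"rotation":[0,0,0]},{"gripper":1,"dp":[0,-120,0],"rotation":[0,0,0]},{"gripper":1,"dp":[0,-120,0],"rotation":[0,0,0]}]'
python3 - <<'E'
from workcell import viewer
import cv2
cv2.imwrite('pics/t3.png',viewer.capture('top')['color'][:,:,::-1])
E
```

```text
t: 4.93
tcp_pos: [517.9, -178.8, 100.3]
eef_rot: [3.136, -0.002, 2.976]
wrist_force: [-0.9, 13.2, 2.2]
finger_gap: -0.0
grip_force: 6.0
t: 5.6
tcp_pos: [483.7, -383.3, 231.6]
eef_rot: [-3.138, 0.004, 2.971]
wrist_force: [0.1, 0.9, -0.3]
finger_gap: 0.0
grip_force: 0.0
t: 6.27
tcp_pos: [464.7, -495.7, 230.4]
eef_rot: [3.141, 0.001, 2.975]
wrist_force: [-0.3, 0.4, -0.2]
finger_gap: 0.1
grip_force: 0.0
```

View pics/t3.png

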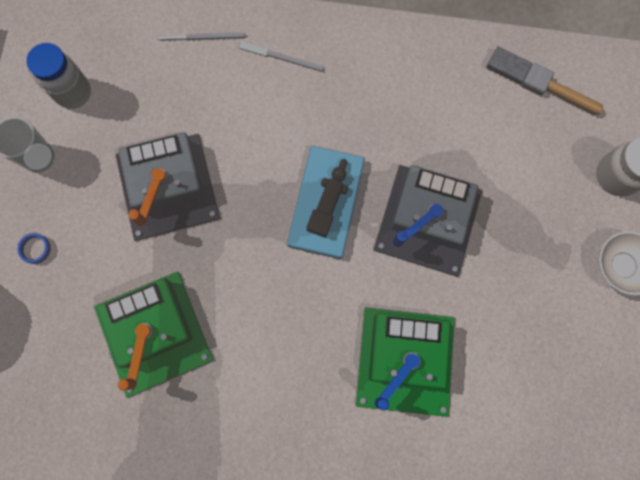

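The blue lever is back at rest, with its post at (402,237) as before. The figurine and the other counters look unchanged, and the arm is clear.

```bash
python3 -c "
from workcell import env;print(env.sign_off())"
```

```text
the job is handed in; nothing more can be done
None
```

I swung the blue lever on the grey counter round to its stop and let go; it sprang back to rest. The orange lever and the figurine were not touched, and the job was handed in at about 6.3 s.

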